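Take the unhollowed carvings out of the case

ROBOT

A 7-joint arm with a two-finger parallel gripper is mounted at the origin on the work surface. World frame = base frame: x ahead of the robot, y to its left, z up, the work surface at z = 0. Lengths are in mm, angles in rad, forces in N, time in s.
With the tool pointing down it reaches from about 350 to 900 mm from the base axis. Payload 7.2 kg.
Tool frame: the origin (TCP) lies on the centre line of the jaws, within the pads' length; the fingertips stand 25 mm ahead of it and the grasp point (between the pads) lies 6 mm ahead of it; z points along the fingers, y is the line along which they close (so a half turn about z gives the same grasp; the last joint's range is limited). The gripper opens to 85 mm and grips with 20 to 120 N. Pads are 22 mm wide; open, the fingers measure 114 mm over their backs; the gripper's body (76 mm by 85 mm) begins 54 mm behind the grasp point. The pads swing forward as they close: fully open they stand 13 mm farther back than shut.
Start: joints at [-1.409, 0.411, -0.013, 1.596, 0.006, 1.134, -0.082], TCP at [142.374, 608.571, 231.497] pointing down, gripper open.
Joint ranges: [-2.95, 2.95], [-0.29, 1.99], [-1.47, 1.44], [0.14, 2.54], [-1.03, 4.17], [0.13, 1.85], [-2.86, 2.86]. Speed limits (rad/s): [2.39, 2.39, 3.01, 3.01, 3.14, 3.14, 3.14].

INTERFACE

Orientations are given as a unit quaternion [x, y, z, w].
In Python, from plant import env gives the robot as it stands. The module is installed in compiled form; this text tells all that it offers.
- The arm moves only by the tool arm_command, never from a script. Its argument "commands" is a list of rows, each an object of numbers: "rx", "ry", "rz": the turn, a rotation vector about the tool's x, y, z in rad; "dx", "dy", "dz": the shift along the tool's x, y, z in cm; "claw": the finger opening in cm, from 0 to 8.54. A call has 1 to 20 rows; each row is the pose to reach, as a shift and turn from the pose commanded when the call began, along the tool's axes at that moment; what a row does not reach only later rows make up. A row lasts 1/12 s, in which the tool goes at most 41.7 mm and 7.16 degrees, less where a joint would pass 70% of its speed; a pose out of reach is approached as far as the arm can. A call with a gripper value outside its range is refused whole. The fingers move at their own pace and stop on an object; the grip force is fixed at half the most. Time passes only in rows, so rows that repeat a pose let the fingers close. It gives the time, the measured TCP pose, the force, the opening and the grip force at its end, in the units of the state.
- env.observe(): the state, without advancing time (a new reading comes with each control period).
- env.get_image(name): name is "scene" or "side" or "wrist"; returns a dict with "img" (480x640x3 uint8, blue, green, red), "K" (3x3 intrinsics, pixels), "origin" and "attitude" of the camera in the world; the wrist camera has in their place "hand_eye" (4x4, takes a point from camera to tool coordinates, whose origin is the TCP and whose axes are the flange's). Camera axes: x right, y down, z forward; pixel columns grow to the right and rows downward; lengths in mm; the calibration is good to about 2 mm. A picture is of the moment at which its call begins: read the wrist's pose just before it. There is no depth.
- env.hand_in(): hands the job in; it is judged then, once.
The state is a dict: "clock": time; "qpos": joint angles; "joint_velocities": joint speeds; "joint_torque": joint torques, N m; "position": TCP position; "tcp_rot": TCP orientation; "ft_force": force on the tool from outside, world axes, zero at the start; "moment": the same for the moment, N m; "opening": finger opening in mm; "grasp_force": force on a finger pad.
Only numpy, scipy, OpenCV 4.12 (cv2) and the standard library are available. Lean on these libraries where they do the work, as an engineer would, in place of code of your own. Each camera call takes 0.05 s, during which the arm holds its last target. There are 200 camera calls.

TASK

Open the lid of the wooden case and leave it standing open. The three carved figures inside look the same, but some are hollowed out and light while others are still solid wood and heavy: heft them to find out, lay every solid one flat in the green tray, side by side and not on top of one another, and leave every hollowed one lying flat in the case. Set the figures down rather than dropping them, and leave the gouge, the mallet and the glue bottle where they are.

Things in the scene. Friction and masses are not known exactly. Their poses are not given: they have to be found in the camera images.
- case_in (a point): Centre of the inner floor (7 mm above the bench) of the dark wooden case. The case is fixed to the bench: outside 215 mm (its x) by 325 mm (its y) and 68 mm high, walls 7 mm thick. Its x axis points level from the handle side (near the robot) to the hinge side, z up. It may stand left or right, turned by up to 0.1 rad
- lid_hinge (a point): Middle of the hinge line of the case's lid, on the far top edge of the case, 68 mm above the bench; the hinge line runs along its y axis (level, the case's y)
- lid_handle (a point): Middle of the lid's brass handle: a round bar 12 mm thick and 120 mm long, parallel to the hinge, its centre 34 mm above the lid's upper face, near the lid's front edge (12 mm behind it) and 203 mm in front of the hinge line. It turns with the lid
- lid (a joint): Opening angle of the lid (wooden frame, clear pane, 8 mm thick, 0.35 kg): 0 shut, 1.57 upright, stop at 1.9 rad; grows as the handle rises and swings away from the robot. The hinge is stiff: the lid stays where it is left, and opening takes about 3 to 8 N at the handle. It starts shut or up to 0.12 rad ajar. Standing open means more than 1.35 rad
- tray_in (a point): Centre of the inner floor (7 mm above the bench) of the green open tray, which is fixed to the bench beside the case: outside 215 mm (its x) by 240 mm (its y), 36 mm high, walls 7 mm thick; x axis level and away from the robot, z up. Two figures fit side by side along its x axis, 100 to 110 mm apart
- figure_1_center (a point): Centre, half-way up, of a carved light-wood figure lying on its flat back: 165 mm long (its x axis, plinth to head, within 0.2 rad of the case's x at the start), 50 mm wide (y), 52 mm high (z up); its sides are flat and parallel from 80 mm behind to 20 mm ahead of this point, and it balances about 7 mm nearer the plinth
- figure_2_center (a point): The same point of another, outwardly identical figure. The figures lie side by side in the case, about 98 mm apart. A solid one weighs 320 to 400 g, a hollowed one 100 to 140 g; which is which must be felt, and there is at least one of each kind
- figure_3_center (a point): The same point of the third, outwardly identical figure, solid or hollowed like the others
- gouge: Carving gouge with a yellow handle lying on the bench beyond the work, 245 mm long and 28 mm thick (origin on the bench under its middle); leave it alone
- mallet: Round dark-wood carving mallet standing head-down to the left of the work, 84 mm across, 222 mm high (origin at the centre of its foot); leave it alone
- glue: White glue bottle, 60 mm across, 150 mm high, standing to the right of the work (origin at the centre of its foot); leave it alone

How it is judged:
By the outcome, as a careful person would: the job done as asked, in the order asked, and still so for the second after the job is handed in, with the robot touching nothing.
It also fails if it takes over 72 s, if anything falls off the work surface, if the arm or the gripper's body presses on something with over 40 N, if the wrist force passes 120 N, or if a joint passes its speed limit or range.

## Working session

There is one attempt and no reset: what is moved stays moved. The work goes in short steps, Python scripts to look and compute and a tool call to move; the robot and the scene stay as the last step left them, time stands still between calls to the robot, and variables do not carry over. Pictures are saved under pics/ and viewed, at most 10 in all, crops included, and the job is handed in when it is done.

Besides the shell and the picture viewer there is one more tool, called after "Call:" as name([rows], argument=value, ...), one row to a line, values as JSON. arm_command: Moves the arm, as the interface text tells. Its arguments: {"type":"object","properties":{"commands":{"type":"array"}},"required":["commands"]}

```bash
mkdir -p pics; ls
python3 - <<'E'
from plant import env
import cv2,numpy as np
np.set_printoptions(precision=4,suppress=True)
o=env.observe();print(o)
for n in ("scene","side"):
    d=env.get_image(n);cv2.imwrite(f"pics/{n}0.png",d["img"]);print(n,d["K"],d["origin"],d["attitude"])
E
```

```text
pics
{'clock': 0.0, 'qpos': array([-1.4092,  0.4119, -0.0127,  1.5971,  0.0056,  1.1342, -0.0822]), 'joint_velocities': array([-0.0015, -0.0013,  0.0031, -0.0003,  0.001 , -0.0007,  0.0001]), 'joint_torque': array([ -0.0009, -60.0601,   0.6814, -29.9407,   0.0136,   0.01  ,
         0.    ]), 'position': array([142.2961, 608.0675, 230.6142]), 'tcp_rot': array([ 0.1146,  0.9934, -0.0008, -0.    ]), 'ft_force': array([0.5837, 0.3627, 0.467 ]), 'moment': array([ 0.0092,  0.0123, -0.0812]), 'grasp_force': 0.0, 'opening': 85.4709743021837}
scene [[467.6319   0.     321.8383]
 [  0.     467.6319 242.136 ]
 [  0.       0.       1.    ]] [1378.4579  655.454  1026.8321] [ 0.3922  0.8295 -0.3601 -0.1684]
side [[473.9361   0.     329.4544]
 [  0.     473.9361 239.2318]
 [  0.       0.       1.    ]] [ 206.643  -780.2281  748.2824] [ 0.8641 -0.2159  0.1101 -0.4411]
```

View pics/scene0.png

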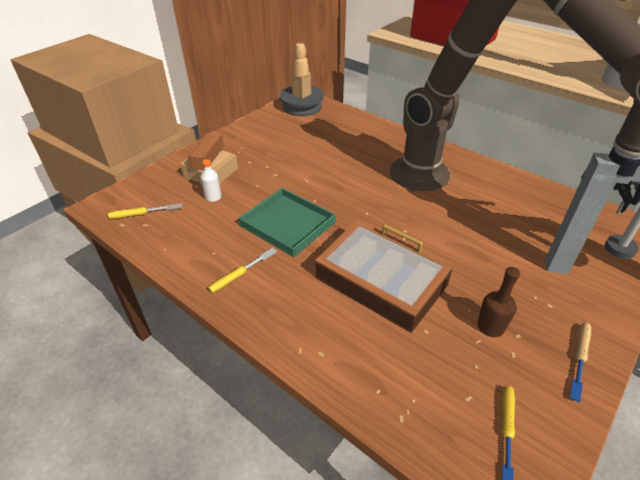

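View pics/side0.png

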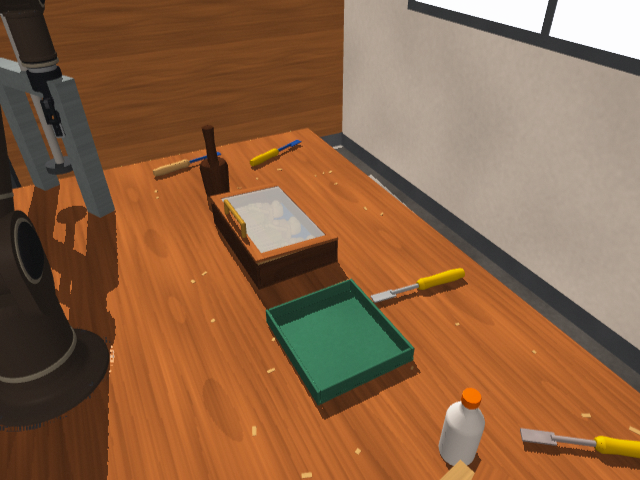

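Run:
```python
import cv2,numpy as np
a=cv2.imread("pics/scene0.png");b=cv2.imread("pics/side0.png")
c=cv2.resize(a[180:330,235:455],None,fx=3.6,fy=3.6,interpolation=cv2.INTER_CUBIC)
cv2.imwrite("pics/c1.png",c[:600,:800])
c=np.hstack([cv2.resize(b[30:230,0:130],None,fx=3,fy=3,interpolation=cv2.INTER_CUBIC),cv2.resize(a[80:280,510:640],None,fx=3,fy=3,interpolation=cv2.INTER_CUBIC)])
cv2.imwrite("pics/c2.png",c)
```

```text
(no output)
```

View pics/c1.png

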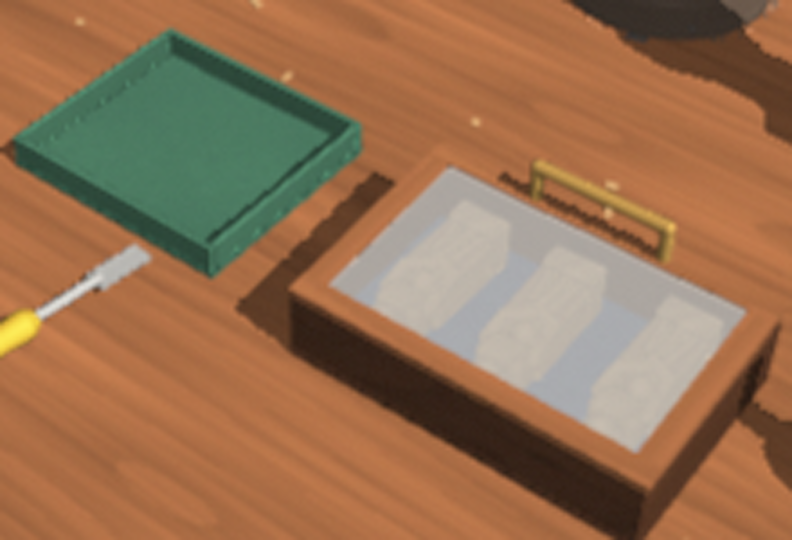

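View pics/c2.png

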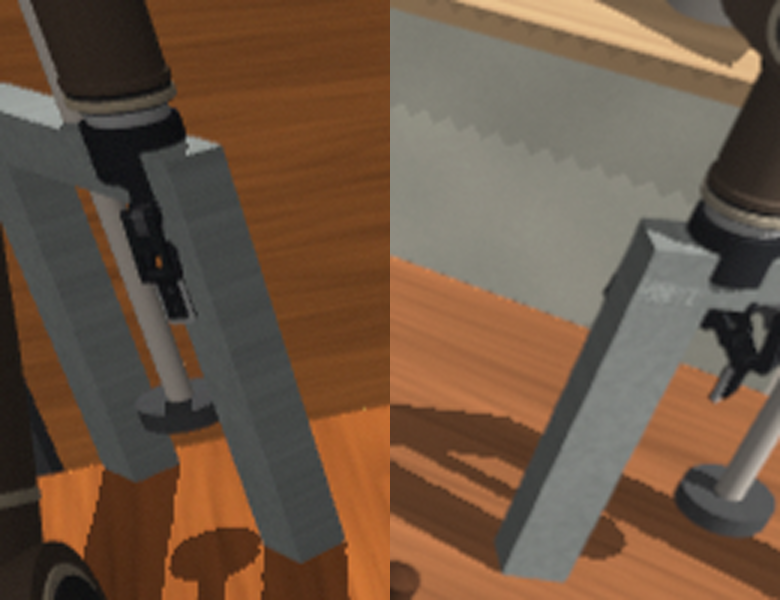

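```bash
cat > h.py <<'E'
from plant import env
import cv2,numpy as np
from scipy.spatial.transform import Rotation as R
from scipy.optimize import least_squares
np.set_printoptions(precision=3,suppress=True)
C={"scene":(467.6319,321.8383,242.136,[1378.4579,655.454,1026.8321],[.3922,.8295,-.3601,-.1684]),
"side":(473.9361,329.4544,239.2318,[206.643,-780.2281,748.2824],[.8641,-.2159,.1101,-.4411])}
def proj(n,P):
    f,a,b,o,q=C[n]; p=R.from_quat(q).inv().apply(np.atleast_2d(P)-np.array(o)); return f*p[:,:2]/p[:,2:]+[a,b]
def atz(n,uv,z):
    f,a,b,o,q=C[n]; d=R.from_quat(q).apply(np.c_[(np.atleast_2d(uv)-[a,b])/f,np.ones(len(np.atleast_2d(uv)))]); o=np.array(o)
    return o+d*((z-o[2])/d[:,2])[:,None]
def tri(uv1,uv2,x0=(300,300,200)):
    return least_squares(lambda P:np.r_[proj("scene",P)[0]-uv1,proj("side",P)[0]-uv2],x0)
c1=lambda u,v:(235+u/3.6,180+v/3.6)
E
python3 - <<'E'
from h import *
# case
obs=[("scene",c1(293,290),'l',215,-162.5,8),("scene",c1(645,487),'l',215-215,162.5,8)]
def pts(p):
    cx,cy,yaw,th=p
    c,s=np.cos(th),np.sin(th)
    lid=lambda r,y,h:(107.5-r*c-h*s*-1*-1 if 0 else 107.5-r*c+h*s, y, 68+r*s+h*c)
    A=[("scene",c1(293,290),lid(0,-162.5,8)),("scene",c1(645,487),lid(0,162.5,8)),
       ("scene",c1(440,150),lid(215,-162.5,8)),("scene",c1(778,325),lid(215,162.5,8)),
       ("scene",c1(538,165),lid(203,-60,42)),("scene",c1(672,230),lid(203,60,42)),
       ("scene",c1(293,350),(107.5,-162.5,0)),("scene",c1(635,538),(107.5,162.5,0)),
       ("side",(337,238),lid(0,-162.5,8)),("side",(278,187),lid(0,162.5,8)),
       ("side",(258,260),lid(215,-162.5,8)),("side",(212,196),lid(215,162.5,8)),
       ("side",(264,281),(-107.5,-162.5,0)),("side",(337,258),(107.5,-162.5,0)),
       ("side",(244,235),lid(203,-60,42)),("side",(227,204),lid(203,60,42))]
    M=R.from_euler('z',yaw)
    return np.concatenate([proj(n,M.apply(P)+[cx,cy,0])[0]-uv for n,uv,P in A]).reshape(-1,2)
s=least_squares(lambda p:pts(p).ravel(),[600,200,0,0.05],loss='soft_l1');print(s.x);print(pts(s.x))
def tp(p):
    M=R.from_euler('z',p[2]); A=[("scene",c1(170,32),(-107.5,-120,36)),("scene",c1(360,125),(-107.5,120,36)),("scene",c1(210,245),(107.5,120,36)),("scene",c1(15,145),(107.5,-120,36)),
     ("side",(349,284),(107.5,120,36)),("side",(412,349),(107.5,-120,36)),("side",(267,318),(-107.5,120,36)),("side",(320,395),(-107.5,-120,36))]
    return np.concatenate([proj(n,M.apply(P)+[p[0],p[1],0])[0]-uv for n,uv,P in A]).reshape(-1,2)
s=least_squares(lambda p:tp(p).ravel(),[600,-100,0],loss='soft_l1');print("tray",s.x);print(tp(s.x))
sc=lambda u,v:(510+(u-390)/3,80+v/3); sd=lambda u,v:(u/3,30+v/3)
for a in [(500,570),(565,580)]:print("scene base",atz("scene",sc(*a),0))
for a in [(300,560),(345,545),(265,535),(135,480),(175,465),(105,465),(180,425)]:print("side base",atz("side",sd(*a),0))
t=tri(sc(640,220),sd(220,148));print("top",t.x,t.cost)
t=tri(sc(715,395),sd(180,320));print("fingertip",t.x,t.cost)
E
```

```text
[556.233 199.954   0.035   0.01 ]
[[-1.742 -0.035]
 [ 1.033  0.363]
 [-0.027 -0.784]
 [ 1.925 -3.798]
 [-0.33   2.159]
 [-1.49   1.031]
 [-1.376  1.294]
 [ 0.007  3.98 ]
 [ 1.56  -2.269]
 [ 3.354 -7.113]
 [-1.143  2.657]
 [-1.907  2.272]
 [-4.186  7.64 ]
 [ 1.2    2.131]
 [-0.589 -8.493]
 [-1.159 -0.456]]
tray [ 535.322 -193.278    0.037]
[[-1.6   -2.79 ]
 [ 0.174 -2.662]
 [ 0.385 -0.304]
 [-1.541 -3.064]
 [ 0.79  -5.748]
 [ 3.5   -1.109]
 [-3.274 -6.361]
 [-0.999  0.3  ]]
scene base [[200.803 559.11    0.   ]]
scene base [[173.465 614.152   0.   ]]
side base [[161.06  540.449   0.   ]]
side base [[203.125 548.282   0.   ]]
side base [[136.189 604.689   0.   ]]
side base [[ 27.502 784.975   0.   ]]
side base [[ 66.439 800.267   0.   ]]
side base [[  0.597 835.38    0.   ]]
side base [[ 76.922 897.22    0.   ]]
top [200.5   541.011 392.947] 11.646246321492892
fingertip [123.993 649.564 217.296] 7.489569921885627
```

Call:
arm_command([
  {"claw": 2},
  {"claw": 2},
  {"claw": 2},
  {"dz": -1,"claw": 2},
  {"dz": -3,"claw": 2},
  {"dz": -6,"claw": 2},
  {"dz": -9,"claw": 2},
  {"dz": -12,"claw": 2},
  {"dz": -15,"claw": 2},
  {"dz": -18,"claw": 2},
  {"dz": -21,"claw": 2},
  {"dz": -24,"claw": 2},
  {"dz": -24,"claw": 2},
])

```text
validation failed for argument at $.co...
```

Run:
```python
import cv2
b=cv2.imread("pics/side0.png")
cv2.imwrite("pics/c3.png",cv2.resize(b[180:400,205:420],None,fx=2.7,fy=2.7,interpolation=cv2.INTER_CUBIC))
```

```text
(no output)
```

View pics/c3.png

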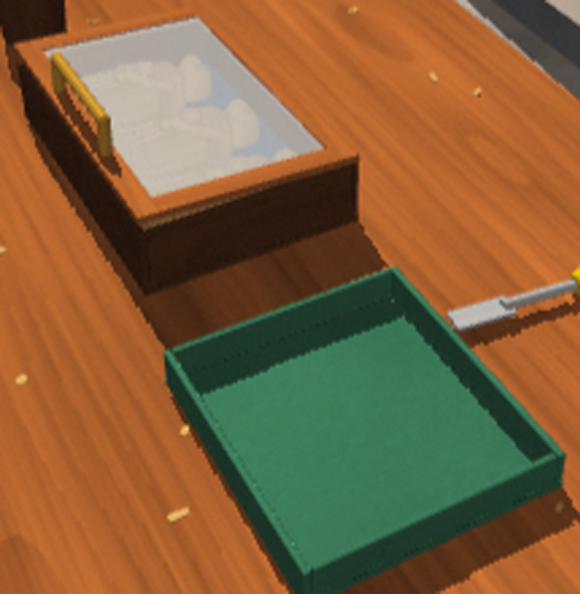

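Call:
arm_command([
  {"rx": 0,"ry": 0,"rz": 0,"dx": 0,"dy": 0,"dz": 0,"claw": 2},
  {"rx": 0,"ry": 0,"rz": 0,"dx": 0,"dy": 0,"dz": 0,"claw": 2},
  {"rx": 0,"ry": 0,"rz": 0,"dx": 0,"dy": 0,"dz": 0,"claw": 2},
  {"rx": 0,"ry": 0,"rz": 0,"dx": 0,"dy": 0,"dz": -1,"claw": 2},
  {"rx": 0,"ry": 0,"rz": 0,"dx": 0,"dy": 0,"dz": -2,"claw": 2},
])

```text
clock: 0.52
position: [142.3, 608.2, 251.8]
tcp_rot: [0.115, 0.993, -0.001, -0.0]
ft_force: [0.8, 0.1, 0.7]
opening: 25.7
grasp_force: 0.0
```

```bash
cat > fit.py <<'E'
from h import *
k=lambda u,v:(205+u/2.7,180+v/2.7)
def pts(p):
    cx,cy,yaw,th=p
    c,s=np.cos(th),np.sin(th)
    lid=lambda r,y,h:(107.5-r*c+h*s, y, 68+r*s+h*c)
    A=[("scene",c1(293,290),lid(0,-162.5,8)),("scene",c1(645,487),lid(0,162.5,8)),
       ("scene",c1(440,150),lid(215,-162.5,8)),("scene",c1(778,325),lid(215,162.5,8)),
       ("scene",c1(538,165),lid(203,-60,46)),("scene",c1(672,230),lid(203,60,46)),
       ("scene",c1(293,350),(107.5,-162.5,0)),("scene",c1(635,538),(107.5,162.5,0)),
       ("side",k(357,157),lid(0,-162.5,8)),("side",k(197,16),lid(0,162.5,8)),
       ("side",k(147,217),lid(215,-162.5,8)),("side",k(15,45),lid(215,162.5,8)),
       ("side",k(150,290),(-107.5,-162.5,0)),("side",k(358,220),(107.5,-162.5,0)),
       ("side",k(105,123),lid(203,-60,46)),("side",k(57,56),lid(203,60,46))]
    M=R.from_euler('z',yaw)
    return np.concatenate([proj(n,M.apply(P)+[cx,cy,0])[0]-uv for n,uv,P in A]).reshape(-1,2)
s=least_squares(lambda p:pts(p).ravel(),[600,200,0,0.05],loss='soft_l1');print(s.x);print(pts(s.x).round(1).tolist())
def tp(p):
    M=R.from_euler('z',p[2]); A=[("scene",c1(170,32),(-107.5,-120,36)),("scene",c1(360,125),(-107.5,120,36)),("scene",c1(210,245),(107.5,120,36)),("scene",c1(15,145),(107.5,-120,36)),
     ("side",k(395,270),(107.5,120,36)),("side",k(562,456),(107.5,-120,36)),("side",k(168,353),(-107.5,120,36)),("side",k(310,572),(-107.5,-120,36))]
    return np.concatenate([proj(n,M.apply(P)+[p[0],p[1],0])[0]-uv for n,uv,P in A]).reshape(-1,2)
s=least_squares(lambda p:tp(p).ravel(),[600,-100,0],loss='soft_l1');print("tray",s.x);print(tp(s.x).round(1).tolist())
E
python3 fit.py
```

```text
[556.189 199.91    0.031   0.02 ]
[[-1.7, -0.2], [0.7, 0.4], [0.2, -1.3], [2.1, -4.1], [-0.1, 0.7], [-1.2, -0.3], [-1.4, 1.1], [-0.3, 4.0], [1.2, -2.2], [3.7, -6.0], [-3.0, 1.6], [-0.4, 0.8], [-1.1, 1.2], [0.5, -1.1], [-0.7, -1.2], [-0.3, 0.7]]
tray [ 538.929 -189.905    0.022]
[[-0.9, -2.0], [0.4, -1.3], [-0.4, 0.9], [-1.6, -2.6], [0.1, -2.9], [2.6, -1.9], [-2.0, -1.4], [-1.2, 1.0]]
```

Call:
arm_command([
  {"dz": -3,"claw": 2.0},
  {"dz": -6,"claw": 2.0},
  {"dz": -9,"claw": 2.0},
  {"dz": -12,"claw": 2.0},
  {"dz": -15,"claw": 2.0},
  {"dz": -18,"claw": 2.0},
  {"dz": -21,"claw": 2.0},
  {"dz": -23,"claw": 2.0},
])

```text
validation failed for argument at $.co...
```

Call:
arm_command([
  {"rx": 0,"ry": 0,"rz": 0,"dx": 0,"dy": 0,"dz": -4,"claw": 2},
  {"rx": 0,"ry": 0,"rz": 0,"dx": 0,"dy": 0,"dz": -8,"claw": 2},
  {"rx": 0,"ry": 0,"rz": 0,"dx": 0,"dy": 0,"dz": -12,"claw": 2},
  {"rx": 0,"ry": 0,"rz": 0,"dx": 0,"dy": 0,"dz": -16,"claw": 2},
  {"rx": 0,"ry": 0,"rz": 0,"dx": 0,"dy": 0,"dz": -20,"claw": 2},
  {"rx": 0,"ry": 0,"rz": 0,"dx": 0,"dy": 0,"dz": -23,"claw": 2},
  {"rx": 0,"ry": 0,"rz": 0,"dx": 0,"dy": 0,"dz": -23,"claw": 2},
  {"rx": 0,"ry": 0,"rz": 0,"dx": 0,"dy": 0,"dz": -23,"claw": 2},
])

```text
clock: 1.18
position: [142.5, 608.9, 485.1]
tcp_rot: [0.115, 0.993, 0.003, 0.0]
ft_force: [0.2, 0.0, -0.5]
opening: 20.0
grasp_force: 0.0
```

Call:
arm_command([
  {"rx": 0,"ry": 0,"rz": 0.1,"dx": -3,"dy": -2.4,"dz": 0,"claw": 2},
  {"rx": 0,"ry": 0,"rz": 0.2,"dx": -6,"dy": -4.8,"dz": 0,"claw": 2},
  {"rx": 0,"ry": 0,"rz": 0.3,"dx": -9,"dy": -7.2,"dz": 0,"claw": 2},
  {"rx": 0,"ry": 0,"rz": 0.4,"dx": -12,"dy": -9.6,"dz": 0,"claw": 2},
  {"rx": 0,"ry": 0,"rz": 0.5,"dx": -15,"dy": -12,"dz": 0,"claw": 2},
  {"rx": 0,"ry": 0,"rz": 0.6,"dx": -18,"dy": -14.5,"dz": 0,"claw": 2},
  {"rx": 0,"ry": 0,"rz": 0.7,"dx": -21,"dy": -17,"dz": 0,"claw": 3},
  {"rx": 0,"ry": 0,"rz": 0.8,"dx": -24,"dy": -19.4,"dz": 0,"claw": 4},
  {"rx": 0,"ry": 0,"rz": 0.9,"dx": -27,"dy": -21.8,"dz": 2,"claw": 5},
  {"rx": 0,"ry": 0,"rz": 1.0,"dx": -30,"dy": -24.2,"dz": 4,"claw": 5},
  {"rx": 0,"ry": 0,"rz": 1.1,"dx": -33,"dy": -26.7,"dz": 6,"claw": 5},
  {"rx": 0,"ry": 0,"rz": 1.2,"dx": -36,"dy": -29.1,"dz": 8,"claw": 5},
  {"rx": 0,"ry": 0,"rz": 1.31,"dx": -39,"dy": -31.5,"dz": 10,"claw": 5},
  {"rx": 0,"ry": 0,"rz": 1.31,"dx": -40.5,"dy": -32.7,"dz": 13,"claw": 5},
  {"rx": 0,"ry": 0,"rz": 1.31,"dx": -40.5,"dy": -32.7,"dz": 16,"claw": 5},
  {"rx": 0,"ry": 0,"rz": 1.31,"dx": -40.5,"dy": -32.7,"dz": 18,"claw": 5},
  {"rx": 0,"ry": 0,"rz": 1.31,"dx": -40.5,"dy": -32.7,"dz": 18,"claw": 5},
  {"rx": 0,"ry": 0,"rz": 1.31,"dx": -40.5,"dy": -32.7,"dz": 18,"claw": 5},
])

```text
clock: 2.68
position: [461.5, 197.6, 300.9]
tcp_rot: [0.696, 0.718, -0.001, -0.0]
ft_force: [0.6, -0.2, 1.6]
opening: 50.3
grasp_force: 0.0
```

Run:
```python
from h import *
o=env.observe();print(o["clock"],o["position"],R.from_quat(o["tcp_rot"]).as_matrix(),o["qpos"],o["ft_force"])
d=env.get_image("wrist");cv2.imwrite("pics/w1.png",d["img"]);print(d["K"],np.array(d["hand_eye"]))
```

```text
2.6833 [461.467 197.646 300.928] [[-0.031  1.    -0.002]
 [ 1.     0.031 -0.001]
 [-0.001 -0.002 -1.   ]] [-0.904  0.141  0.458  1.812 -0.066  1.207 -0.395] [ 0.57  -0.226  1.568]
[[336.636   0.    318.347]
 [  0.    336.636 240.166]
 [  0.      0.      1.   ]] [[   0.      -0.957   -0.291   73.978]
 [   1.      -0.       0.001    0.296]
 [  -0.001   -0.291    0.957 -141.905]
 [   0.       0.       0.       1.   ]]
```

View pics/w1.png

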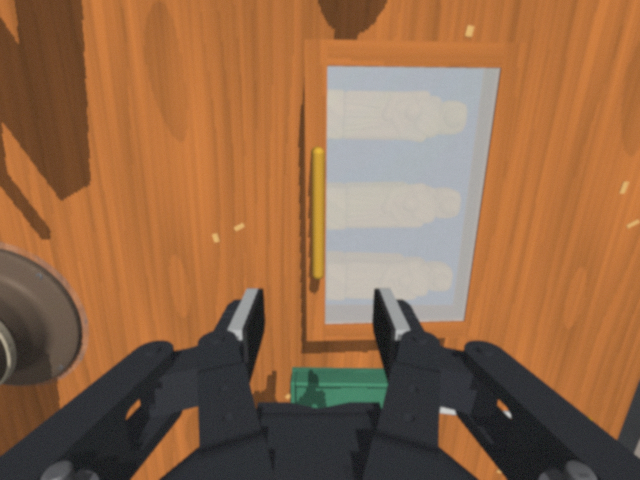

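```bash
cat >> h.py <<'E'
KW=np.array([[336.636,0,318.347],[0,336.636,240.166],[0,0,1.]])
HE=np.array([[0,-.957,-.291,73.978],[1,0,.001,.296],[-.001,-.291,.957,-141.905],[0,0,0,1]])
def watz(pos,rot,uv,z):
    uv=np.atleast_2d(uv); d=np.c_[(uv-KW[:2,2])/KW[0,0],np.ones(len(uv))]
    M=R.from_quat(rot); d=M.apply(d@HE[:3,:3].T); o=M.apply(HE[:3,3])+pos
    return o+d*((z-o[2])/d[:,2])[:,None]
E
python3 - <<'E'
from h import *
o=env.observe();f=lambda uv,z:print(watz(o["position"],o["tcp_rot"],uv,z))
f([(318.5,151),(318.5,276)],120)   # handle top
f([(306,40),(306,341),(520,42),(478,341)],76)
f([(327,67),(327,323),(500,67),(466,323)],76)
f([(466,117),(460,204),(452,276)],59)
f([(328,113),(328,204),(328,275)],59)
E
```

```text
[[461.003 260.361 120.   ]
 [465.004 134.679 120.   ]]
[[445.717 362.259  76.   ]
 [452.76   27.3    76.   ]
 [653.146 367.105  76.   ]
 [668.984  33.954  76.   ]]
[[466.952 339.298  76.   ]
 [478.145  53.664  76.   ]
 [637.887 344.696  76.   ]
 [649.817  58.959  76.   ]]
[[618.681 298.514  59.   ]
 [626.827 203.936  59.   ]
 [630.819 113.93   59.   ]]
[[470.082 297.876  59.   ]
 [474.036 199.165  59.   ]
 [477.587 110.513  59.   ]]
```

```bash
cat >> h.py <<'E'
def wproj(pos,rot,P):
    M=R.from_quat(rot); p=(M.inv().apply(np.atleast_2d(P)-pos)-HE[:3,3])@HE[:3,:3]
    return KW[0,0]*p[:,:2]/p[:,2:]+KW[:2,2]
E
python3 - <<'E'
from h import *
o=env.observe()
k=lambda u,v:(205+u/2.7,180+v/2.7)
for a,b,w in [((538,167),(105,123),(318.5,276)),((672,232),(57,58),(318.5,151))]:
    r=lambda P:np.r_[proj("scene",P)[0]-c1(*a),proj("side",P)[0]-k(*b),wproj(o["position"],o["tcp_rot"],P)[0]-w]
    s=least_squares(r,[461,200,110]);print(s.x,r(s.x))
# grayscale localisation of handle in scene image
for n in("scene","side"):
    im=cv2.imread(f"pics/{n}0.png");h=cv2.cvtColor(im,cv2.COLOR_BGR2HSV)
    m=cv2.inRange(h,(18,110,90),(32,255,255)); k2,l,st,c=cv2.connectedComponentsWithStats(m)
    print(n,[ (s.tolist(),q.round(1).tolist()) for s,q in zip(st[1:],c[1:]) if s[4]>40])
E
```

```text
[464.618 133.926 117.48 ] [-1.175  0.074  0.174 -0.485 -0.37  -0.29 ]
[460.963 260.258 116.492] [-0.471  0.272 -0.248 -0.246 -0.062 -0.028]
scene [([108, 207, 39, 12, 299], [126.9, 212.6]), ([383, 225, 39, 27, 170], [402.6, 235.6]), ([208, 266, 39, 27, 373], [226.6, 278.9]), ([502, 386, 13, 53, 635], [508.1, 412.0])]
side [([250, 148, 29, 18, 236], [263.6, 156.7]), ([224, 199, 22, 39, 222], [235.1, 215.8]), ([416, 268, 49, 22, 540], [440.5, 278.1]), ([594, 436, 46, 22, 743], [617.3, 446.3])]
```

Call:
arm_command([
  {"rx": 0,"ry": 0,"rz": 0,"dx": 0,"dy": 0.1,"dz": 4,"claw": 4.5},
  {"rx": 0,"ry": 0,"rz": 0,"dx": 0,"dy": 0.1,"dz": 8,"claw": 4.5},
  {"rx": 0,"ry": 0,"rz": 0,"dx": 0,"dy": 0.1,"dz": 12,"claw": 4.5},
  {"rx": 0,"ry": 0,"rz": 0,"dx": 0,"dy": 0.1,"dz": 15,"claw": 4.5},
  {"rx": 0,"ry": 0,"rz": 0,"dx": 0,"dy": 0.1,"dz": 17,"claw": 4.5},
  {"rx": 0,"ry": 0,"rz": 0,"dx": 0,"dy": 0.1,"dz": 18,"claw": 4.5},
  {"rx": 0,"ry": 0,"rz": 0,"dx": 0,"dy": 0.1,"dz": 18,"claw": 4.5},
  {"rx": 0,"ry": 0,"rz": 0,"dx": 0,"dy": 0.1,"dz": 18,"claw": 0},
  {"rx": 0,"ry": 0,"rz": 0,"dx": 0,"dy": 0.1,"dz": 18,"claw": 0},
  {"rx": 0,"ry": 0,"rz": 0,"dx": 0,"dy": 0.1,"dz": 18,"claw": 0},
  {"rx": 0,"ry": 0,"rz": 0,"dx": 0,"dy": 0.1,"dz": 18,"claw": 0},
  {"rx": 0,"ry": 0,"rz": 0,"dx": 0,"dy": 0.1,"dz": 18,"claw": 0},
  {"rx": 0,"ry": 0,"rz": 0,"dx": 0,"dy": 0.1,"dz": 18,"claw": 0},
])

```text
clock: 3.82
position: [460.2, 198.5, 122.1]
tcp_rot: [0.696, 0.718, -0.002, -0.002]
ft_force: [-10.8, 0.6, 3.7]
opening: 4.9
grasp_force: 49.3
```

Run:
```python
from h import *
o=env.observe();print(o["clock"],o["position"],o["opening"],o["grasp_force"],o["ft_force"],o["moment"])
d=env.get_image("wrist")["img"];e=env.get_image("side")["img"]
cv2.imwrite("pics/w2.png",np.hstack([cv2.resize(d[100:460,140:500],(480,480)),cv2.resize(e[180:280,190:270],None,fx=4,fy=4.8,interpolation=cv2.INTER_CUBIC)]))
o=env.observe();print(o["clock"],o["opening"],o["grasp_force"],o["ft_force"])
```

```text
3.8167 [460.217 198.51  122.147] 4.872582273489594 49.2610502243042 [-10.847   0.635   3.704] [ 0.218  2.43  -0.013]
3.9167 5.241884586456794 49.25431966781616 [-9.946  0.345  4.191]
```

View pics/w2.png

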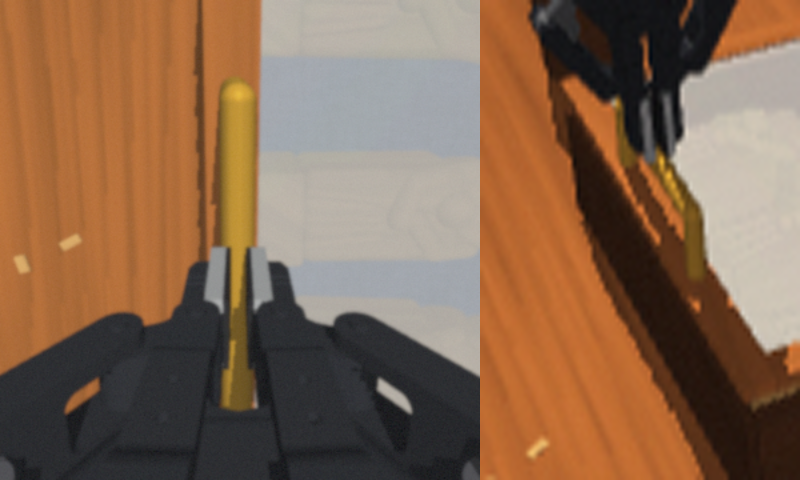

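Call:
arm_command([
  {"rx": 0,"ry": 0,"rz": 0,"dx": 0,"dy": -0.1,"dz": -0.5,"claw": 0},
  {"rx": 0,"ry": 0,"rz": 0,"dx": 0,"dy": 0.1,"dz": -1.2,"claw": 0},
  {"rx": 0,"ry": 0,"rz": 0,"dx": 0,"dy": 0.35,"dz": -2,"claw": 0},
  {"rx": 0,"ry": 0,"rz": 0,"dx": 0,"dy": 0.7,"dz": -3,"claw": 0},
  {"rx": 0,"ry": 0,"rz": 0,"dx": 0,"dy": 1.1,"dz": -3.95,"claw": 0},
  {"rx": 0,"ry": 0,"rz": 0,"dx": 0,"dy": 1.55,"dz": -4.9,"claw": 0},
  {"rx": 0,"ry": 0,"rz": 0,"dx": 0,"dy": 2.0,"dz": -5.8,"claw": 0},
  {"rx": 0,"ry": 0,"rz": 0,"dx": 0,"dy": 2.55,"dz": -6.7,"claw": 0},
  {"rx": 0,"ry": 0,"rz": 0,"dx": 0,"dy": 3.1,"dz": -7.55,"claw": 0},
])

```text
clock: 4.67
position: [495.0, 199.0, 198.1]
tcp_rot: [0.696, 0.718, 0.0, 0.0]
ft_force: [-0.1, 0.8, 0.1]
opening: -0.1
grasp_force: 0.0
```

Run:
```python
from h import *
o=env.observe();print(o["clock"],o["position"],o["opening"],o["grasp_force"],o["ft_force"])
for n in("scene","side","wrist"):
    im=env.get_image(n)["img"];cv2.imwrite(f"pics/{n}3.png",im);h=cv2.cvtColor(im,cv2.COLOR_BGR2HSV)
    m=cv2.inRange(h,(18,110,90),(32,255,255)); k2,l,st,c=cv2.connectedComponentsWithStats(m)
    print(n,[ (s.tolist(),q.round(1).tolist()) for s,q in zip(st[1:],c[1:]) if s[4]>40])
d=cv2.imread("pics/wrist3.png");e=cv2.imread("pics/side3.png");f=cv2.imread("pics/scene3.png")
cv2.imwrite("pics/w3.png",np.hstack([cv2.resize(d[120:480,170:470],(400,480)),cv2.resize(e[130:270,190:310],(400,480),interpolation=cv2.INTER_CUBIC)]))
```

```text
4.6667 [494.958 198.957 198.089] -0.0730920693984655 0.0 [-0.074  0.82   0.085]
scene [([108, 207, 39, 12, 299], [126.9, 212.6]), ([383, 226, 39, 27, 172], [402.4, 236.5]), ([208, 266, 39, 28, 372], [227.0, 279.6]), ([502, 386, 13, 53, 633], [508.1, 412.0])]
side [([251, 148, 28, 18, 188], [266.0, 156.0]), ([224, 201, 22, 38, 224], [234.9, 217.1]), ([416, 267, 48, 23, 535], [439.7, 277.6]), ([594, 436, 46, 22, 745], [617.2, 446.3])]
wrist [([253, 151, 27, 182, 3017], [265.2, 239.5])]
```

View pics/w3.png

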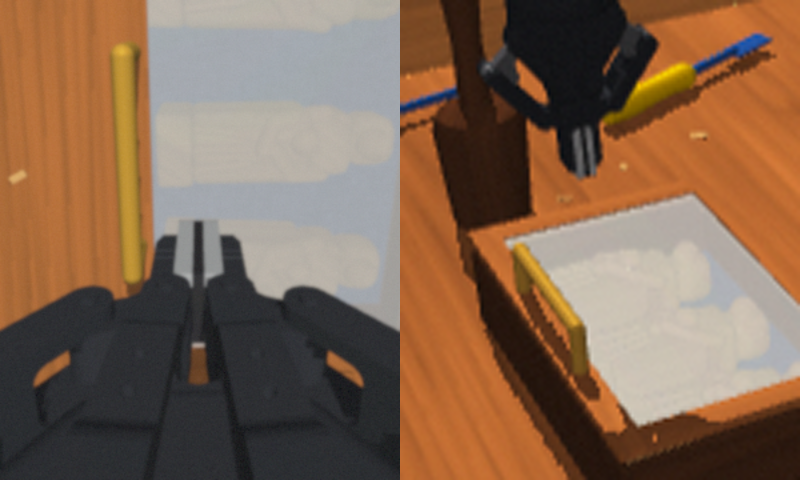

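Run:
```python
from h import *
o=env.observe();p=o["position"]
for d in (5,10,15,20,25,30): print(d,proj("side",[p[0],p[1],p[2]-d])[0],wproj(p,o["tcp_rot"],[p[0],p[1]+11,p[2]-d])[0],wproj(p,o["tcp_rot"],[p[0],p[1],p[2]-d])[0])
# handle points projected for z
for z in (100,105,110,115): print(z,proj("side",[[464.6,134,z],[461,260,z]]),proj("scene",[[464.6,134,z],[461,260,z]]))
```

```text
5 [243.539 182.338] [318.109 277.291] [317.416 298.411]
10 [243.76 184.17] [318.095 273.217] [317.422 293.811]
15 [243.981 185.992] [318.081 269.376] [317.427 289.466]
20 [244.2   187.806] [318.068 265.746] [317.432 285.358]
25 [244.419 189.61 ] [318.056 262.312] [317.437 281.466]
30 [244.636 191.404] [318.044 259.057] [317.441 277.774]
100 [[244.82  231.112]
 [226.73  206.765]] [[382.784 230.895]
 [420.288 248.882]]
105 [[244.599 229.391]
 [226.482 205.111]] [[382.929 229.637]
 [420.535 247.617]]
110 [[244.378 227.661]
 [226.233 203.449]] [[383.075 228.373]
 [420.784 246.345]]
115 [[244.155 225.922]
 [225.983 201.779]] [[383.221 227.103]
 [421.035 245.067]]
```

Call:
arm_command([
  {"rx": 0,"ry": 0,"rz": 0,"dx": 0,"dy": -1.7,"dz": 0,"claw": 5},
  {"rx": 0,"ry": 0,"rz": 0,"dx": 0,"dy": -3.4,"dz": 1,"claw": 5},
  {"rx": 0,"ry": 0,"rz": 0,"dx": 0,"dy": -3.4,"dz": 3,"claw": 5},
  {"rx": 0,"ry": 0,"rz": 0,"dx": 0,"dy": -3.4,"dz": 5,"claw": 5},
  {"rx": 0,"ry": 0,"rz": 0,"dx": 0,"dy": -3.4,"dz": 7,"claw": 5},
  {"rx": 0,"ry": 0,"rz": 0,"dx": 0,"dy": -3.4,"dz": 8.5,"claw": 4},
  {"rx": 0,"ry": 0,"rz": 0,"dx": 0,"dy": -3.4,"dz": 9.5,"claw": 3},
  {"rx": 0,"ry": 0,"rz": 0,"dx": 0,"dy": -3.4,"dz": 9.5,"claw": 2},
  {"rx": 0,"ry": 0,"rz": 0,"dx": 0,"dy": -3.4,"dz": 9.5,"claw": 0},
  {"rx": 0,"ry": 0,"rz": 0,"dx": 0,"dy": -3.4,"dz": 9.5,"claw": 0},
  {"rx": 0,"ry": 0,"rz": 0,"dx": 0,"dy": -3.4,"dz": 9.5,"claw": 0},
  {"rx": 0,"ry": 0,"rz": 0,"dx": 0,"dy": -3.4,"dz": 9.5,"claw": 0},
])

```text
clock: 5.82
position: [459.4, 197.5, 102.1]
tcp_rot: [0.696, 0.718, -0.001, -0.0]
ft_force: [-3.6, -1.2, -4.1]
opening: 9.7
grasp_force: 58.5
```

Call:
arm_command([
  {"rx": 0,"ry": 0,"rz": 0,"dx": 0,"dy": 0.0,"dz": -0.5,"claw": 0},
  {"rx": 0,"ry": 0,"rz": 0,"dx": 0,"dy": 0.2,"dz": -1.2,"claw": 0},
  {"rx": 0,"ry": 0,"rz": 0,"dx": 0,"dy": 0.4,"dz": -2,"claw": 0},
  {"rx": 0,"ry": 0,"rz": 0,"dx": 0,"dy": 0.75,"dz": -3,"claw": 0},
  {"rx": 0,"ry": 0,"rz": 0,"dx": 0,"dy": 1.15,"dz": -3.95,"claw": 0},
  {"rx": 0,"ry": 0,"rz": 0,"dx": 0,"dy": 1.6,"dz": -4.9,"claw": 0},
  {"rx": 0,"ry": 0,"rz": 0,"dx": 0,"dy": 2.1,"dz": -5.8,"claw": 0},
])

```text
clock: 6.4
position: [483.1, 198.2, 161.5]
tcp_rot: [0.696, 0.718, 0.001, 0.001]
ft_force: [8.9, -1.3, -12.9]
opening: 10.0
grasp_force: 58.8
```

Call:
arm_command([
  {"rx": 0.03,"ry": 0,"rz": 0,"dx": 0,"dy": 0.55,"dz": -0.9,"claw": 0},
  {"rx": 0.06,"ry": 0,"rz": 0,"dx": 0,"dy": 1.1,"dz": -1.75,"claw": 0},
  {"rx": 0.09,"ry": 0,"rz": 0,"dx": 0,"dy": 1.75,"dz": -2.6,"claw": 0},
  {"rx": 0.12,"ry": 0,"rz": 0,"dx": 0,"dy": 2.4,"dz": -3.4,"claw": 0},
  {"rx": 0.14,"ry": 0,"rz": 0,"dx": 0,"dy": 3.1,"dz": -4.2,"claw": 0},
  {"rx": 0.16,"ry": 0,"rz": 0,"dx": 0,"dy": 3.8,"dz": -4.9,"claw": 0},
  {"rx": 0.18,"ry": 0,"rz": 0,"dx": 0,"dy": 4.6,"dz": -5.6,"claw": 0},
  {"rx": 0.2,"ry": 0,"rz": 0,"dx": 0,"dy": 5.4,"dz": -6.25,"claw": 0},
  {"rx": 0.22,"ry": 0,"rz": 0,"dx": 0,"dy": 6.25,"dz": -6.9,"claw": 0},
  {"rx": 0.24,"ry": 0,"rz": 0,"dx": 0,"dy": 7.1,"dz": -7.4,"claw": 0},
])

```text
clock: 7.23
position: [552.1, 200.1, 234.9]
tcp_rot: [0.691, 0.713, -0.087, -0.084]
ft_force: [-3.7, -2.6, -6.6]
opening: 9.8
grasp_force: 58.8
```

Call:
arm_command([
  {"rx": 0.03,"ry": 0,"rz": 0,"dx": 0,"dy": 0.75,"dz": -0.7,"claw": 0},
  {"rx": 0.06,"ry": 0,"rz": 0,"dx": 0,"dy": 1.5,"dz": -1.4,"claw": 0},
  {"rx": 0.08,"ry": 0,"rz": 0,"dx": 0,"dy": 2.35,"dz": -2.05,"claw": 0},
  {"rx": 0.1,"ry": 0,"rz": 0,"dx": 0,"dy": 3.2,"dz": -2.65,"claw": 0},
  {"rx": 0.12,"ry": 0,"rz": 0,"dx": 0,"dy": 4.05,"dz": -3.2,"claw": 0},
  {"rx": 0.14,"ry": 0,"rz": 0,"dx": 0,"dy": 4.95,"dz": -3.75,"claw": 0},
  {"rx": 0.16,"ry": 0,"rz": 0,"dx": 0,"dy": 6.8,"dz": -4.65,"claw": 0},
  {"rx": 0.18,"ry": 0,"rz": 0,"dx": 0,"dy": 8.75,"dz": -5.35,"claw": 0},
  {"rx": 0.2,"ry": 0,"rz": 0,"dx": 0,"dy": 10.8,"dz": -5.85,"claw": 0},
  {"rx": 0.2,"ry": 0,"rz": 0,"dx": 0,"dy": 12.8,"dz": -6.2,"claw": 0},
  {"rx": 0.2,"ry": 0,"rz": 0,"dx": 0,"dy": 12.8,"dz": -6.2,"claw": 0},
])

```text
clock: 8.15
position: [687.4, 204.1, 263.2]
tcp_rot: [0.682, 0.702, -0.144, -0.146]
ft_force: [-3.8, 1.5, 17.2]
opening: 9.3
grasp_force: 62.8
```

Call:
arm_command([
  {"rx": 0,"ry": 0,"rz": 0,"dx": 0,"dy": 0,"dz": 0,"claw": 3},
  {"rx": 0,"ry": 0,"rz": 0,"dx": 0,"dy": 0,"dz": 0,"claw": 3},
  {"rx": 0,"ry": 0,"rz": 0,"dx": 0,"dy": 0,"dz": 0,"claw": 3},
  {"rx": 0,"ry": 0,"rz": 0,"dx": 0,"dy": 0,"dz": -1,"claw": 3},
  {"rx": 0,"ry": 0,"rz": 0,"dx": 0,"dy": 0,"dz": -3,"claw": 3},
  {"rx": 0,"ry": 0,"rz": 0,"dx": 0,"dy": 0,"dz": -6,"claw": 3},
  {"rx": 0,"ry": 0,"rz": 0,"dx": 0,"dy": -1,"dz": -8.5,"claw": 3},
  {"rx": -0.1,"ry": 0,"rz": 0,"dx": 0,"dy": -3.5,"dz": -11,"claw": 3},
  {"rx": -0.2,"ry": 0,"rz": 0,"dx": 0,"dy": -6.4,"dz": -13.6,"claw": 3},
  {"rx": -0.3,"ry": 0,"rz": 0,"dx": 0,"dy": -10,"dz": -12.5,"claw": 3},
  {"rx": -0.4,"ry": 0,"rz": 0,"dx": 0,"dy": -13.5,"dz": -11,"claw": 3},
  {"rx": -0.42,"ry": 0,"rz": 0,"dx": 0,"dy": -17,"dz": -9.5,"claw": 5},
  {"rx": -0.42,"ry": 0,"rz": 0,"dx": 0,"dy": -19,"dz": -8.5,"claw": 7},
  {"rx": -0.42,"ry": 0,"rz": 0,"dx": 0,"dy": -19,"dz": -8.5,"claw": 7.5},
  {"rx": -0.42,"ry": 0,"rz": 0,"dx": 0,"dy": -19,"dz": -8.5,"claw": 7.5},
])

```text
clock: 9.4
position: [543.5, 199.2, 415.6]
tcp_rot: [0.696, 0.718, 0.001, -0.002]
ft_force: [0.9, 0.3, -0.3]
opening: 74.7
grasp_force: 0.0
```

Call:
arm_command([
  {"rx": 0,"ry": 0,"rz": -0.12,"dx": 0,"dy": 0,"dz": 0,"claw": 7.5},
  {"rx": 0,"ry": 0,"rz": -0.24,"dx": 0,"dy": 0,"dz": 0,"claw": 7.5},
  {"rx": 0,"ry": 0,"rz": -0.36,"dx": 0,"dy": 0,"dz": 1,"claw": 7.5},
  {"rx": 0,"ry": 0,"rz": -0.48,"dx": 0,"dy": 0,"dz": 2,"claw": 7.5},
  {"rx": 0,"ry": 0,"rz": -0.6,"dx": 0,"dy": 0,"dz": 3,"claw": 7.5},
  {"rx": 0,"ry": 0,"rz": -0.72,"dx": 0,"dy": 0,"dz": 4,"claw": 7.5},
  {"rx": 0,"ry": 0,"rz": -0.84,"dx": 0,"dy": 0,"dz": 5,"claw": 7.5},
  {"rx": 0,"ry": 0,"rz": -0.96,"dx": 0,"dy": 0,"dz": 6,"claw": 7.5},
  {"rx": 0,"ry": 0,"rz": -1.08,"dx": 0,"dy": 0,"dz": 7,"claw": 7.5},
  {"rx": 0,"ry": 0,"rz": -1.2,"dx": 0,"dy": 0,"dz": 8,"claw": 7.5},
  {"rx": 0,"ry": 0,"rz": -1.32,"dx": 0,"dy": 0,"dz": 8,"claw": 7.5},
  {"rx": 0,"ry": 0,"rz": -1.44,"dx": 0,"dy": 0,"dz": 8,"claw": 7.5},
  {"rx": 0,"ry": 0,"rz": -1.57,"dx": 0,"dy": 0,"dz": 8,"claw": 7.5},
  {"rx": 0,"ry": 0,"rz": -1.57,"dx": 0,"dy": 0,"dz": 8,"claw": 7.5},
  {"rx": 0,"ry": 0,"rz": -1.57,"dx": 0,"dy": 0,"dz": 8,"claw": 7.5},
])

```text
clock: 10.65
position: [546.0, 198.9, 332.6]
tcp_rot: [-0.012, 1.0, 0.002, -0.003]
ft_force: [-0.3, 0.4, -0.4]
opening: 74.7
grasp_force: 0.0
```

Run:
```python
from h import *
o=env.observe();print(o["clock"],o["position"],R.from_quat(o["tcp_rot"]).as_matrix(),o["qpos"],o["ft_force"])
for n in("scene","side","wrist"): cv2.imwrite(f"pics/{n}4.png",env.get_image(n)["img"])
w=cv2.imread("pics/wrist4.png");e=cv2.imread("pics/side4.png")
w=cv2.resize(w[20:480,90:550],(600,600));e=cv2.resize(e[20:260,230:310],(200,600),interpolation=cv2.INTER_CUBIC)
cv2.imwrite("pics/w4.png",np.hstack([w,e]))
```

```text
10.65 [546.049 198.942 332.609] [[-1.    -0.024 -0.006]
 [-0.024  1.     0.004]
 [ 0.006  0.004 -1.   ]] [-0.138  0.299 -0.379  1.536  0.106  1.331  1.068] [-0.274  0.367 -0.37 ]
```

View pics/w4.png

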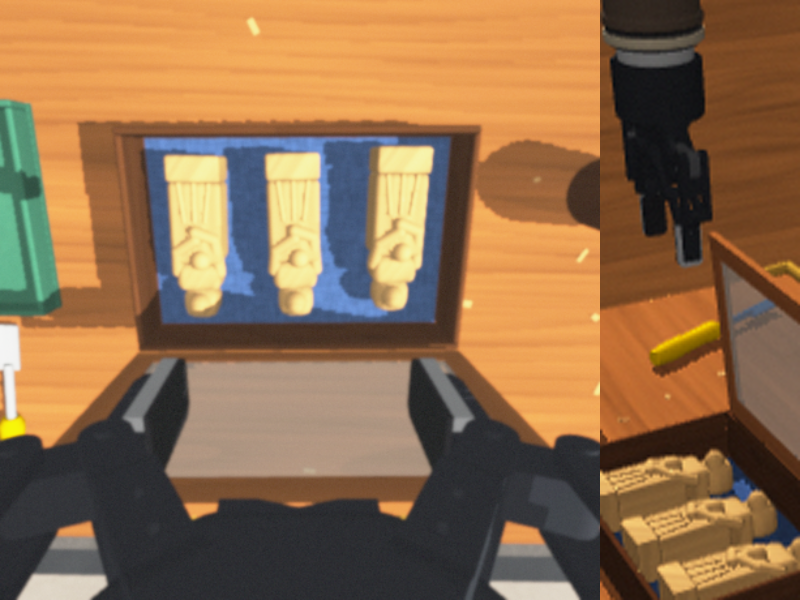

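Run:
```python
from h import *
p=np.array([546.049,198.942,332.609]);q=env.observe()["tcp_rot"]
u=lambda L:[(90+a/1.304,20+b/1.304) for a,b in L]
print("outer edges z59");print(watz(p,q,u([(165,155),(171,240),(434,146),(424,235)]),59))
print("B edges");print(watz(p,q,u([(265,154),(270,240),(320,153),(319,240)]),59))
print("heads z40");print(watz(p,q,u([(204,314),(296,314),(390,309)]),40))
print("heads z33");print(watz(p,q,u([(204,300),(296,300),(390,296)]),45))
for y in(150,155,160):
  for d in (-15,-10,-5,0,5,10,15,20,25): print(y,d,proj("side",[p[0],y,p[2]-d])[0]) if y==155 else 0
# case inner floor corners
print(watz(p,q,u([(117,133),(479,127),(140,352),(460,348)]),68))
```

```text
outer edges z59
[[474.594  78.526  59.   ]
 [552.468  79.52   59.   ]
 [460.73  321.6    59.   ]
 [541.802 321.254  59.   ]]
B edges
[[471.463 169.06   59.   ]
 [550.186 174.159  59.   ]
 [469.35  218.868  59.   ]
 [549.054 221.074  59.   ]]
heads z40
[[634.092 104.325  40.   ]
 [631.84  201.045  40.   ]
 [623.963 299.597  40.   ]]
heads z33
[[616.902 105.934  45.   ]
 [614.681 200.627  45.   ]
 [608.083 297.209  45.   ]]
155 -15 [265.121 123.003]
155 -10 [265.303 125.185]
155 -5 [265.485 127.355]
155 0 [265.666 129.512]
155 5 [265.845 131.658]
155 10 [266.024 133.791]
155 15 [266.201 135.913]
155 20 [266.378 138.022]
155 25 [266.553 140.12 ]
[[457.155  40.324  68.   ]
 [444.232 356.47   68.   ]
 [666.048  44.303  68.   ]
 [654.263 367.329  68.   ]]
```

Call:
arm_command([
  {"rx": 0,"ry": 0,"rz": 0,"dx": -0.1,"dy": -3,"dz": 2,"claw": 7.2},
  {"rx": 0,"ry": 0,"rz": 0,"dx": -0.1,"dy": -6,"dz": 4,"claw": 7.2},
  {"rx": 0,"ry": 0,"rz": 0,"dx": -0.2,"dy": -9,"dz": 6,"claw": 7.2},
  {"rx": 0,"ry": 0,"rz": 0,"dx": -0.3,"dy": -9.6,"dz": 9,"claw": 7.2},
  {"rx": 0,"ry": 0,"rz": 0,"dx": -0.3,"dy": -9.6,"dz": 13,"claw": 7.2},
  {"rx": 0,"ry": 0,"rz": 0,"dx": -0.3,"dy": -9.6,"dz": 17,"claw": 7.2},
  {"rx": 0,"ry": 0,"rz": 0,"dx": -0.3,"dy": -9.6,"dz": 20,"claw": 7.2},
  {"rx": 0,"ry": 0,"rz": 0,"dx": -0.3,"dy": -9.6,"dz": 23,"claw": 7.2},
  {"rx": 0,"ry": 0,"rz": 0,"dx": -0.3,"dy": -9.6,"dz": 25,"claw": 7.2},
  {"rx": 0,"ry": 0,"rz": 0,"dx": -0.3,"dy": -9.6,"dz": 25.5,"claw": 7.2},
  {"rx": 0,"ry": 0,"rz": 0,"dx": -0.3,"dy": -9.6,"dz": 25.5,"claw": 7.2},
  {"rx": 0,"ry": 0,"rz": 0,"dx": -0.3,"dy": -9.6,"dz": 25.5,"claw": 7.2},
])

```text
clock: 11.8
position: [549.9, 104.6, 78.1]
tcp_rot: [-0.014, 1.0, 0.002, -0.003]
ft_force: [0.3, 0.1, 0.4]
opening: 72.5
grasp_force: 0.0
```

Run:
```python
from h import *
o=env.observe();print(o["clock"],o["position"],o["ft_force"],o["moment"],R.from_quat(o["tcp_rot"]).as_matrix()[:,2])
w=env.get_image("wrist")["img"];e=env.get_image("side")["img"]
w=cv2.resize(w[100:480,130:510],(500,500));e=cv2.resize(e[150:290,225:309],(300,500),interpolation=cv2.INTER_CUBIC)
cv2.imwrite("pics/w5.png",np.hstack([w,e]))
```

```text
11.8 [549.923 104.59   78.107] [0.294 0.053 0.379] [-0.001 -0.012  0.009] [-0.005  0.004 -1.   ]
```

View pics/w5.png

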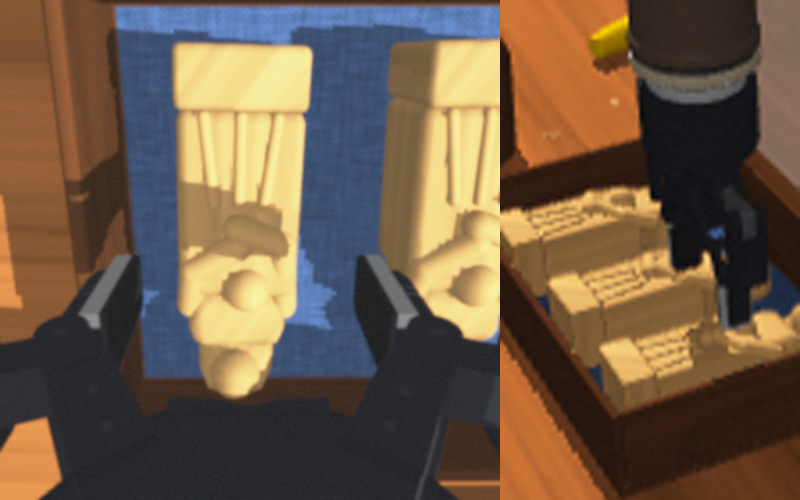

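Call:
arm_command([
  {"rx": 0,"ry": 0,"rz": 0,"dx": 0,"dy": -0.3,"dz": 2,"claw": 7.2},
  {"rx": 0,"ry": 0,"rz": 0,"dx": 0,"dy": -0.3,"dz": 3.5,"claw": 7.2},
  {"rx": 0,"ry": 0,"rz": 0,"dx": 0,"dy": -0.3,"dz": 4.5,"claw": 7.2},
  {"rx": 0,"ry": 0,"rz": 0,"dx": 0,"dy": -0.3,"dz": 5,"claw": 7.2},
  {"rx": 0,"ry": 0,"rz": 0,"dx": 0,"dy": -0.3,"dz": 5,"claw": 7.2},
])

```text
clock: 12.32
position: [548.9, 101.5, 27.0]
tcp_rot: [-0.014, 1.0, 0.002, -0.003]
ft_force: [0.5, 0.6, -0.7]
opening: 72.0
grasp_force: 0.0
```

Call:
arm_command([
  {"rx": 0,"ry": 0,"rz": 0,"dx": 0,"dy": 0,"dz": 0,"claw": 5.5},
  {"rx": 0,"ry": 0,"rz": 0,"dx": 0,"dy": 0,"dz": 0,"claw": 4},
  {"rx": 0,"ry": 0,"rz": 0,"dx": 0,"dy": 0,"dz": 0,"claw": 3},
  {"rx": 0,"ry": 0,"rz": 0,"dx": 0,"dy": 0,"dz": 0,"claw": 3},
  {"rx": 0,"ry": 0,"rz": 0,"dx": 0,"dy": 0,"dz": 0,"claw": 3},
  {"rx": 0,"ry": 0,"rz": 0,"dx": 0,"dy": 0,"dz": 0,"claw": 3},
])

```text
clock: 12.82
position: [549.9, 101.6, 28.6]
tcp_rot: [-0.014, 1.0, 0.002, -0.002]
ft_force: [-1.3, -0.6, 4.9]
opening: 49.2
grasp_force: 63.1
```

Call:
arm_command([
  {"rx": 0,"ry": 0,"rz": 0,"dx": 0,"dy": 0,"dz": -0.5,"claw": 3},
  {"rx": 0,"ry": 0,"rz": 0,"dx": 0,"dy": 0,"dz": -2,"claw": 3},
  {"rx": 0,"ry": 0,"rz": 0,"dx": 0,"dy": 0,"dz": -4,"claw": 3},
  {"rx": 0,"ry": 0,"rz": 0,"dx": 0,"dy": 0,"dz": -6,"claw": 3},
  {"rx": 0,"ry": 0,"rz": 0,"dx": 0,"dy": 0,"dz": -8,"claw": 3},
  {"rx": 0,"ry": 0,"rz": 0,"dx": 0,"dy": 0,"dz": -10,"claw": 3},
  {"rx": 0,"ry": 0,"rz": 0,"dx": 0,"dy": 0,"dz": -10,"claw": 3},
  {"rx": 0,"ry": 0,"rz": 0,"dx": 0,"dy": 0,"dz": -10,"claw": 3},
  {"rx": 0,"ry": 0,"rz": 0,"dx": 0,"dy": 0,"dz": -10,"claw": 3},
])

```text
clock: 13.57
position: [549.0, 100.8, 126.4]
tcp_rot: [-0.014, 1.0, 0.002, -0.004]
ft_force: [0.4, 0.7, -4.4]
opening: 48.8
grasp_force: 62.9
```

```bash
cat > heft.py <<'E'
from h import *
F=[]
for i in range(8):
    o=env.observe();F.append(np.r_[o["ft_force"],o["moment"],o["position"]]);env.get_image("side")
F=np.array(F);print(o["clock"],o["opening"],F.mean(0),F[:,2])
E
python3 heft.py
```

```text
13.9167 49.15520794734201 [ -0.049   0.061  -3.758  -0.001  -0.01    0.015 548.931 100.93  126.117] [-4.383 -3.732 -2.863 -4.294 -3.7   -3.57  -3.665 -3.855]
```

Run:
```python
from h import *
p=np.array([546.049,198.942,332.609]);q=[-.012,1,.002,-.003]
u=lambda L:[(90+a/1.304,20+b/1.304) for a,b in L]
print(watz(p,q,u([(60,305),(27,102)]),36))
```

```text
[[628.77  -47.496  36.   ]
 [430.655 -52.193  36.   ]]
```

Call:
arm_command([
  {"rx": 0,"ry": 0,"rz": 0,"dx": 0,"dy": -1,"dz": 0,"claw": 3},
  {"rx": 0,"ry": 0,"rz": 0,"dx": 0.2,"dy": -3,"dz": 0,"claw": 3},
  {"rx": 0,"ry": 0,"rz": 0,"dx": 0.5,"dy": -6,"dz": 0,"claw": 3},
  {"rx": 0,"ry": 0,"rz": 0,"dx": 0.8,"dy": -9,"dz": 0,"claw": 3},
  {"rx": 0,"ry": 0,"rz": 0,"dx": 1.1,"dy": -12.5,"dz": 0,"claw": 3},
  {"rx": 0,"ry": 0,"rz": 0,"dx": 1.4,"dy": -16,"dz": 0,"claw": 3},
  {"rx": 0,"ry": 0,"rz": 0,"dx": 1.7,"dy": -19.5,"dz": 0,"claw": 3},
  {"rx": 0,"ry": 0,"rz": 0,"dx": 2,"dy": -23,"dz": 0,"claw": 3},
  {"rx": 0,"ry": 0,"rz": 0,"dx": 2.3,"dy": -26.5,"dz": 0,"claw": 3},
  {"rx": 0,"ry": 0,"rz": 0,"dx": 2.6,"dy": -30,"dz": 0,"claw": 3},
  {"rx": 0,"ry": 0,"rz": 0,"dx": 2.8,"dy": -33,"dz": 0,"claw": 3},
  {"rx": 0,"ry": 0,"rz": 0,"dx": 2.8,"dy": -34.2,"dz": 2,"claw": 3},
  {"rx": 0,"ry": 0,"rz": 0,"dx": 2.8,"dy": -34.2,"dz": 4,"claw": 3},
  {"rx": 0,"ry": 0,"rz": 0,"dx": 2.8,"dy": -34.2,"dz": 6,"claw": 3},
  {"rx": 0,"ry": 0,"rz": 0,"dx": 2.8,"dy": -34.2,"dz": 7.5,"claw": 3},
  {"rx": 0,"ry": 0,"rz": 0,"dx": 2.8,"dy": -34.2,"dz": 8.5,"claw": 3},
  {"rx": 0,"ry": 0,"rz": 0,"dx": 2.8,"dy": -34.2,"dz": 9,"claw": 3},
  {"rx": 0,"ry": 0,"rz": 0,"dx": 2.8,"dy": -34.2,"dz": 9,"claw": 3},
  {"rx": 0,"ry": 0,"rz": 0,"dx": 2.8,"dy": -34.2,"dz": 9,"claw": 3},
])

```text
clock: 15.55
position: [531.2, -241.5, 36.6]
tcp_rot: [-0.014, 1.0, 0.002, -0.003]
ft_force: [0.3, -0.1, -3.5]
opening: 49.4
grasp_force: 62.8
```

Call:
arm_command([
  {"rx": 0,"ry": 0,"rz": 0,"dx": 0,"dy": 0,"dz": 0.3,"claw": 3},
  {"rx": 0,"ry": 0,"rz": 0,"dx": 0,"dy": 0,"dz": 0.5,"claw": 3},
  {"rx": 0,"ry": 0,"rz": 0,"dx": 0,"dy": 0,"dz": 0.7,"claw": 3},
  {"rx": 0,"ry": 0,"rz": 0,"dx": 0,"dy": 0,"dz": 0.7,"claw": 3},
])

```text
clock: 15.88
position: [530.8, -241.2, 29.1]
tcp_rot: [-0.014, 1.0, 0.002, -0.003]
ft_force: [-0.8, -0.9, -3.2]
opening: 49.0
grasp_force: 62.8
```

Call:
arm_command([
  {"rx": 0,"ry": 0,"rz": 0,"dx": 0,"dy": 0,"dz": 0.1,"claw": 3},
  {"rx": 0,"ry": 0,"rz": 0,"dx": 0,"dy": 0,"dz": 0.2,"claw": 3},
  {"rx": 0,"ry": 0,"rz": 0,"dx": 0,"dy": 0,"dz": 0.2,"claw": 3},
])

```text
clock: 16.13
position: [530.9, -241.2, 28.6]
tcp_rot: [-0.014, 1.0, 0.002, -0.003]
ft_force: [-4.9, 2.1, 10.9]
opening: 49.3
grasp_force: 64.3
```

Call:
arm_command([
  {"rx": 0,"ry": 0,"rz": 0,"dx": 0,"dy": 0,"dz": -0.1,"claw": 5.5},
  {"rx": 0,"ry": 0,"rz": 0,"dx": 0,"dy": 0,"dz": -0.2,"claw": 6.5},
  {"rx": 0,"ry": 0,"rz": 0,"dx": 0,"dy": 0,"dz": -0.2,"claw": 7},
  {"rx": 0,"ry": 0,"rz": 0,"dx": 0,"dy": 0,"dz": -1.5,"claw": 7},
  {"rx": 0,"ry": 0,"rz": 0,"dx": 0,"dy": 0,"dz": -4,"claw": 7},
  {"rx": 0,"ry": 0,"rz": 0,"dx": 0,"dy": 0,"dz": -8,"claw": 7},
  {"rx": 0,"ry": 0,"rz": 0,"dx": 0,"dy": 1,"dz": -12,"claw": 7},
  {"rx": 0,"ry": 0,"rz": 0,"dx": -0.3,"dy": 5,"dz": -13,"claw": 7},
  {"rx": 0,"ry": 0,"rz": 0,"dx": -0.5,"dy": 9,"dz": -13,"claw": 7},
  {"rx": 0,"ry": 0,"rz": 0,"dx": -0.8,"dy": 13,"dz": -13,"claw": 7},
  {"rx": 0,"ry": 0,"rz": 0,"dx": -1.1,"dy": 17,"dz": -13,"claw": 7},
  {"rx": 0,"ry": 0,"rz": 0,"dx": -1.4,"dy": 21,"dz": -13,"claw": 7},
  {"rx": 0,"ry": 0,"rz": 0,"dx": -1.7,"dy": 25,"dz": -13,"claw": 7},
  {"rx": 0,"ry": 0,"rz": 0,"dx": -2,"dy": 29,"dz": -13,"claw": 7},
  {"rx": 0,"ry": 0,"rz": 0,"dx": -2.3,"dy": 33,"dz": -13,"claw": 7},
  {"rx": 0,"ry": 0,"rz": 0,"dx": -2.5,"dy": 37,"dz": -13,"claw": 7},
  {"rx": 0,"ry": 0,"rz": 0,"dx": -2.7,"dy": 41,"dz": -13,"claw": 7},
  {"rx": 0,"ry": 0,"rz": 0,"dx": -2.7,"dy": 43.8,"dz": -13,"claw": 7},
  {"rx": 0,"ry": 0,"rz": 0,"dx": -2.7,"dy": 43.8,"dz": -13,"claw": 7},
  {"rx": 0,"ry": 0,"rz": 0,"dx": -2.7,"dy": 43.8,"dz": -13,"claw": 7},
])

```text
clock: 17.8
position: [545.6, 199.4, 159.4]
tcp_rot: [-0.016, 1.0, 0.002, -0.003]
ft_force: [-0.4, -1.9, 0.1]
opening: 70.1
grasp_force: 0.0
```

Run:
```python
from h import *
o=env.observe();print(o["clock"],o["position"],o["tcp_rot"],o["ft_force"],o["opening"])
w=env.get_image("wrist")["img"];cv2.imwrite("pics/wrist6.png",w)
h=cv2.cvtColor(w,cv2.COLOR_BGR2HSV)
m=cv2.inRange(h,(12,40,120),(28,190,255))
for r in (110,150,190,230):
    c=np.flatnonzero(m[r]); s=np.split(c,np.flatnonzero(np.diff(c)>6)+1); print(r,[(int(x[0]),int(x[-1])) for x in s if len(x)>20])
# tray check from scene/side: figure in tray
for n in("scene","side"):
    im=env.get_image(n)["img"];cv2.imwrite(f"pics/{n}6.png",im);h=cv2.cvtColor(im,cv2.COLOR_BGR2HSV)
    m=cv2.inRange(h,(14,40,120),(26,160,255));k,l,st,c=cv2.connectedComponentsWithStats(m)
    print(n,[(s.tolist(),q.round().tolist()) for s,q in zip(st[1:],c[1:]) if s[4]>250])
print(proj("scene",[539,-241,50]),proj("side",[539,-241,50]))
```

```text
17.8 [545.624 199.366 159.362] [-0.016  1.     0.002 -0.003] [-0.399 -1.936  0.087] 70.08198939425814
110 [(0, 77), (561, 639)]
150 [(9, 89), (276, 346), (406, 492), (552, 639)]
190 [(18, 85), (279, 344), (403, 482), (543, 635)]
230 [(27, 92), (281, 344), (400, 475), (535, 639)]
scene [([479, 0, 161, 82, 6740], [564.0, 36.0]), ([366, 25, 20, 22, 284], [377.0, 36.0]), ([10, 34, 186, 159, 13394], [113.0, 102.0]), ([424, 39, 216, 81, 4335], [542.0, 81.0]), ([292, 43, 20, 56, 756], [301.0, 72.0]), ([211, 150, 27, 34, 565], [224.0, 165.0]), ([256, 192, 40, 36, 520], [272.0, 211.0]), ([336, 219, 55, 33, 391], [361.0, 237.0]), ([366, 249, 38, 41, 796], [385.0, 269.0]), ([395, 271, 20, 37, 269], [406.0, 291.0]), ([578, 322, 13, 41, 336], [585.0, 342.0])]
side [([342, 0, 298, 350, 59691], [507.0, 145.0]), ([223, 200, 77, 52, 2156], [261.0, 223.0]), ([307, 324, 80, 54, 1629], [350.0, 348.0]), ([440, 459, 35, 21, 420], [459.0, 472.0])]
[[275.139 206.12 ]] [[349.958 339.344]]
```

Call:
arm_command([
  {"rx": 0,"ry": 0,"rz": 0,"dx": 0,"dy": -0.4,"dz": 3,"claw": 7.2},
  {"rx": 0,"ry": 0,"rz": 0,"dx": 0,"dy": -0.4,"dz": 6,"claw": 7.2},
  {"rx": 0,"ry": 0,"rz": 0,"dx": 0,"dy": -0.4,"dz": 9,"claw": 7.2},
  {"rx": 0,"ry": 0,"rz": 0,"dx": 0,"dy": -0.4,"dz": 11.5,"claw": 7.2},
  {"rx": 0,"ry": 0,"rz": 0,"dx": 0,"dy": -0.4,"dz": 12.8,"claw": 7.2},
  {"rx": 0,"ry": 0,"rz": 0,"dx": 0,"dy": -0.4,"dz": 13.2,"claw": 7.2},
  {"rx": 0,"ry": 0,"rz": 0,"dx": 0,"dy": -0.4,"dz": 13.2,"claw": 7.2},
  {"rx": 0,"ry": 0,"rz": 0,"dx": 0,"dy": -0.4,"dz": 13.2,"claw": 5.5},
  {"rx": 0,"ry": 0,"rz": 0,"dx": 0,"dy": -0.4,"dz": 13.2,"claw": 4},
  {"rx": 0,"ry": 0,"rz": 0,"dx": 0,"dy": -0.4,"dz": 13.2,"claw": 3},
  {"rx": 0,"ry": 0,"rz": 0,"dx": 0,"dy": -0.4,"dz": 13.2,"claw": 3},
  {"rx": 0,"ry": 0,"rz": 0,"dx": 0,"dy": -0.4,"dz": 13.2,"claw": 3},
  {"rx": 0,"ry": 0,"rz": 0,"dx": 0,"dy": -0.4,"dz": 13.2,"claw": 3},
])

```text
clock: 19.03
position: [546.8, 194.3, 28.8]
tcp_rot: [-0.014, 1.0, 0.002, -0.001]
ft_force: [-0.7, 1.0, 7.0]
opening: 49.2
grasp_force: 63.5
```

Call:
arm_command([
  {"rx": 0,"ry": 0,"rz": 0,"dx": 0,"dy": 0,"dz": -0.5,"claw": 3},
  {"rx": 0,"ry": 0,"rz": 0,"dx": 0,"dy": 0,"dz": -2,"claw": 3},
  {"rx": 0,"ry": 0,"rz": 0,"dx": 0,"dy": 0,"dz": -4,"claw": 3},
  {"rx": 0,"ry": 0,"rz": 0,"dx": 0,"dy": 0,"dz": -6,"claw": 3},
  {"rx": 0,"ry": 0,"rz": 0,"dx": 0,"dy": 0,"dz": -8,"claw": 3},
  {"rx": 0,"ry": 0,"rz": 0,"dx": 0,"dy": 0,"dz": -10,"claw": 3},
  {"rx": 0,"ry": 0,"rz": 0,"dx": 0,"dy": 0,"dz": -10,"claw": 3},
  {"rx": 0,"ry": 0,"rz": 0,"dx": 0,"dy": 0,"dz": -10,"claw": 3},
  {"rx": 0,"ry": 0,"rz": 0,"dx": 0,"dy": 0,"dz": -10,"claw": 3},
])

```text
clock: 19.78
position: [545.5, 192.5, 126.0]
tcp_rot: [-0.014, 1.0, 0.001, -0.003]
ft_force: [-0.3, -0.8, -4.4]
opening: 49.4
grasp_force: 62.8
```

```bash
python3 heft.py
```

```text
20.1333 48.82825505698085 [  0.186  -0.275  -3.639   0.005   0.002   0.002 545.39  192.724 125.572] [-4.419 -4.013 -3.387 -3.872 -2.407 -3.938 -2.917 -4.162]
```

Call:
arm_command([
  {"rx": 0,"ry": 0,"rz": 0,"dx": 0,"dy": -1,"dz": 0,"claw": 3},
  {"rx": 0,"ry": 0,"rz": 0,"dx": 0.2,"dy": -3,"dz": 0,"claw": 3},
  {"rx": 0,"ry": 0,"rz": 0,"dx": 0.4,"dy": -6,"dz": 0,"claw": 3},
  {"rx": 0,"ry": 0,"rz": 0,"dx": 0.6,"dy": -9,"dz": 0,"claw": 3},
  {"rx": 0,"ry": 0,"rz": 0,"dx": 0.9,"dy": -12.5,"dz": 0,"claw": 3},
  {"rx": 0,"ry": 0,"rz": 0,"dx": 1.2,"dy": -16,"dz": 0,"claw": 3},
  {"rx": 0,"ry": 0,"rz": 0,"dx": 1.5,"dy": -19.5,"dz": 0,"claw": 3},
  {"rx": 0,"ry": 0,"rz": 0,"dx": 1.8,"dy": -23,"dz": 0,"claw": 3},
  {"rx": 0,"ry": 0,"rz": 0,"dx": 2.1,"dy": -26.5,"dz": 0,"claw": 3},
  {"rx": 0,"ry": 0,"rz": 0,"dx": 2.3,"dy": -30,"dz": 0,"claw": 3},
  {"rx": 0,"ry": 0,"rz": 0,"dx": 2.4,"dy": -32.2,"dz": 0,"claw": 3},
  {"rx": 0,"ry": 0,"rz": 0,"dx": 2.4,"dy": -33.1,"dz": 2,"claw": 3},
  {"rx": 0,"ry": 0,"rz": 0,"dx": 2.4,"dy": -33.1,"dz": 4,"claw": 3},
  {"rx": 0,"ry": 0,"rz": 0,"dx": 2.4,"dy": -33.1,"dz": 6,"claw": 3},
  {"rx": 0,"ry": 0,"rz": 0,"dx": 2.4,"dy": -33.1,"dz": 7.5,"claw": 3},
  {"rx": 0,"ry": 0,"rz": 0,"dx": 2.4,"dy": -33.1,"dz": 8.5,"claw": 3},
  {"rx": 0,"ry": 0,"rz": 0,"dx": 2.4,"dy": -33.1,"dz": 9,"claw": 3},
  {"rx": 0,"ry": 0,"rz": 0,"dx": 2.4,"dy": -33.1,"dz": 9,"claw": 3},
  {"rx": 0,"ry": 0,"rz": 0,"dx": 2.4,"dy": -33.1,"dz": 9,"claw": 3},
])

```text
clock: 21.77
position: [531.2, -138.3, 36.0]
tcp_rot: [-0.014, 1.0, 0.002, -0.003]
ft_force: [-0.1, -0.2, -3.1]
opening: 49.2
grasp_force: 62.8
```

Call:
arm_command([
  {"rx": 0,"ry": 0,"rz": 0,"dx": 0,"dy": 0,"dz": 0.3,"claw": 3},
  {"rx": 0,"ry": 0,"rz": 0,"dx": 0,"dy": 0,"dz": 0.5,"claw": 3},
  {"rx": 0,"ry": 0,"rz": 0,"dx": 0,"dy": 0,"dz": 0.7,"claw": 3},
  {"rx": 0,"ry": 0,"rz": 0,"dx": 0,"dy": 0,"dz": 0.7,"claw": 3},
])

```text
clock: 22.1
position: [531.3, -138.3, 28.8]
tcp_rot: [-0.014, 1.0, 0.002, -0.003]
ft_force: [0.6, 0.0, -3.5]
opening: 49.1
grasp_force: 62.8
```

Call:
arm_command([
  {"rx": 0,"ry": 0,"rz": 0,"dx": 0,"dy": 0,"dz": 0.1,"claw": 3},
  {"rx": 0,"ry": 0,"rz": 0,"dx": 0,"dy": 0,"dz": 0.2,"claw": 3},
  {"rx": 0,"ry": 0,"rz": 0,"dx": 0,"dy": 0,"dz": 0.2,"claw": 3},
])

```text
clock: 22.35
position: [531.3, -138.3, 28.7]
tcp_rot: [-0.014, 1.0, 0.001, -0.003]
ft_force: [-6.8, 0.5, 20.6]
opening: 48.9
grasp_force: 65.4
```

Call:
arm_command([
  {"rx": 0,"ry": 0,"rz": 0,"dx": 0,"dy": 0,"dz": -0.1,"claw": 5.5},
  {"rx": 0,"ry": 0,"rz": 0,"dx": 0,"dy": 0,"dz": -0.2,"claw": 6.5},
  {"rx": 0,"ry": 0,"rz": 0,"dx": 0,"dy": 0,"dz": -0.2,"claw": 7},
  {"rx": 0,"ry": 0,"rz": 0,"dx": 0,"dy": 0,"dz": -0.2,"claw": 7},
  {"rx": 0,"ry": 0,"rz": 0,"dx": 0,"dy": 0,"dz": -1.5,"claw": 7},
  {"rx": 0,"ry": 0,"rz": 0,"dx": 0,"dy": 0,"dz": -4,"claw": 7},
  {"rx": 0,"ry": 0,"rz": 0,"dx": 0,"dy": 0,"dz": -8,"claw": 7},
  {"rx": 0,"ry": 0,"rz": 0,"dx": 0,"dy": 0,"dz": -12,"claw": 7},
  {"rx": 0,"ry": 0,"rz": 0,"dx": 1,"dy": -1,"dz": -16,"claw": 7},
  {"rx": 0,"ry": 0,"rz": 0,"dx": 3,"dy": -2,"dz": -20,"claw": 7},
  {"rx": 0,"ry": 0,"rz": 0,"dx": 5,"dy": -3,"dz": -24,"claw": 7},
  {"rx": 0,"ry": 0,"rz": 0,"dx": 6,"dy": -4,"dz": -28,"claw": 7},
  {"rx": 0,"ry": 0,"rz": 0,"dx": 6,"dy": -4,"dz": -30,"claw": 7},
  {"rx": 0,"ry": 0,"rz": 0,"dx": 6,"dy": -4,"dz": -30,"claw": 7},
  {"rx": 0,"ry": 0,"rz": 0,"dx": 6,"dy": -4,"dz": -30,"claw": 7},
])

```text
clock: 23.6
position: [474.5, -181.4, 328.5]
tcp_rot: [-0.014, 1.0, 0.001, -0.001]
ft_force: [0.2, -0.2, -0.2]
opening: 70.1
grasp_force: 0.0
```

Run:
```python
from h import *
o=env.observe();print(o["clock"],o["position"],o["ft_force"])
w=env.get_image("wrist")["img"];h=cv2.cvtColor(w,cv2.COLOR_BGR2HSV)
for nm,lo,hi in (("wood",(12,40,120),(28,170,255)),("green",(60,60,30),(95,255,255))):
    m=cv2.inRange(h,lo,hi)
    k,l,st,c=cv2.connectedComponentsWithStats(m)
    for i in range(1,k):
        if st[i,4]>900:
            b=st[i];y,x=np.nonzero(l==i);r=cv2.minAreaRect(np.c_[x,y].astype(np.float32))
            print(nm,b.tolist(),[np.round(v,1) for v in r],watz(o["position"],o["tcp_rot"],cv2.boxPoints(r),59 if nm=="wood" else 36).round().tolist())
```

```text
23.6 [ 474.507 -181.362  328.477] [ 0.199 -0.248 -0.196]
wood [0, 0, 640, 444, 142948] [array([319.5, 221.5]), array([443., 639.]), np.float64(90.0)] [[271.0, -520.0, 59.0], [252.0, 152.0, 59.0], [843.0, 332.0, 59.0], [867.0, -664.0, 59.0]]
wood [250, 180, 43, 119, 4416] [array([271., 239.]), array([118.,  42.]), np.float64(90.0)] [[451.0, -264.0, 59.0], [450.0, -213.0, 59.0], [607.0, -212.0, 59.0], [609.0, -268.0, 59.0]]
wood [330, 181, 42, 119, 4257] [array([350.4, 240. ]), array([ 40.2, 118.3]), np.float64(0.7)] [[607.0, -161.0, 59.0], [449.0, -165.0, 59.0], [448.0, -117.0, 59.0], [606.0, -107.0, 59.0]]
wood [224, 308, 190, 109, 14082] [array([318. , 364.5]), array([107.9, 189.1]), np.float64(88.2)] [[633.0, -308.0, 59.0], [617.0, -50.0, 59.0], [798.0, -26.0, 59.0], [817.0, -312.0, 59.0]]
wood [535, 351, 105, 95, 4706] [array([610.1, 372.8]), array([139.5,  69.6]), np.float64(42.0)] [[683.0, 134.0, 59.0], [600.0, 180.0, 59.0], [748.0, 373.0, 59.0], [848.0, 333.0, 59.0]]
wood [122, 416, 58, 47, 1660] [array([150.9, 438.6]), array([57. , 45.9]), np.float64(1.1)] [[899.0, -480.0, 59.0], [809.0, -466.0, 59.0], [809.0, -380.0, 59.0], [899.0, -390.0, 59.0]]
wood [458, 416, 63, 53, 2033] [array([489., 442.]), array([62., 52.]), np.float64(0.0)] [[901.0, 56.0, 59.0], [798.0, 41.0, 59.0], [795.0, 135.0, 59.0], [899.0, 156.0, 59.0]]
green [219, 161, 187, 152, 16944] [array([312. , 236.5]), array([151., 186.]), np.float64(90.0)] [[431.0, -306.0, 36.0], [425.0, -72.0, 36.0], [637.0, -51.0, 36.0], [644.0, -318.0, 36.0]]
```

```bash
python3 -c "
from plant import env
print(env.hand_in())"
```

```text
the job is handed in; nothing more can be done
None
```

The lid is standing open. I hefted two figures; both were solid (about 383 g and 371 g) and lie flat side by side in the green tray. I left the third in the case without hefting it, since at least one had to be hollow. The job was handed in at about 24 s, with no result shown.

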